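# Walk the tube block round to the fence

### The job

The heavy aluminium tube block has to be set against the bench fence. Without gripping or lifting it, push at its near corners with the fingertips, one or the other as needed, to turn it round until its front squarely faces the fence while the block still stands clear of it; then walk it forward until its whole front lies flush against the fence. Leave the block flat on the table and do not disturb the jar, the slide box and the dish beside the work.

Things in the scene. Friction and masses are not known exactly. Their poses are not given: they have to be found in the camera images.
- block: Loose aluminium block, 96 mm deep (x), 116 wide (y), 42 high, 0.65-0.95 kg; 2 to 10 N slides it. On top 12 round wells (18 mm, 34 deep) and an 8 mm one at the middle of the back edge. Origin: centre of underside. +x points out of the front, a 116 mm side; the back (pushed side) is x = -48 mm. It starts turned 28-66 deg counterclockwise (from above) from facing the fence, origin 150-175 mm from it.
- fence: Fixed straight aluminium angle, 280 mm long (its y), upright 34 mm high, 6 thick; a flat foot 5 mm thick reaches 50 mm behind its face. Origin: on the table at the middle of the flat front face, which looks toward the robot. +x points into the fence, away from the robot. The block faces it when their x axes agree; flush, the block's origin is 48 mm from the face.
- front_left (a point): Point on the block's front face at its left (+y) vertical edge, 10 mm above the underside.
- front_right (a point): Point on the block's front face at its right (-y) vertical edge, 10 mm above the underside.
- jar: Bystander: round sample jar with a dark lid, 62 mm in diameter, 66 mm high, to the left of the work, origin at the centre of its underside. Leave alone.
- slide_box: Bystander: small white carton of slides lying flat, 29 x 77 x 21 mm, to the right of the work, origin at the centre of its underside. Leave alone.
- petri: Bystander: round shallow dish, 59 mm in diameter, 15 mm high, to the right of the work, nearer the robot than the slide box, origin at the centre of its underside. Leave alone.

How it is judged:
By the outcome, as a careful person would: the job done as asked, in the order asked, and still so for the second after the job is handed in, with the robot touching nothing.
It also fails if it takes over 64 s, if anything falls off the work surface, if the arm or the gripper's body presses on something with over 40 N, if the wrist force passes 120 N, or if a joint passes its speed limit or range.

### The arm

A 6-joint arm with a two-finger parallel gripper is mounted at the origin on the work surface; the furniture and walls round the work are solid. World frame = base frame: x ahead of the robot, y to its left, z up, the work surface at z = 0. Lengths are in mm, angles in rad, forces in N, time in s.
With the tool pointing down it reaches from about 375 to 975 mm from the base axis. Payload 3.8 kg.
Tool frame: the origin (TCP) lies at the very end of the fingers, on their centre line; the grasp point (between the pads) lies manip.grip_depth behind it (manip.grip_depth is the distance from the TCP to the grasp point, in mm); z points along the fingers, y is the line along which they close (so a half turn about z gives the same grasp; the last joint's range is limited). The gripper opens to 88 mm and grips with 3 to 60 N. Pads are 18 mm wide; open, the fingers measure 123 mm over their backs; the gripper's body (75 mm by 187 mm) begins 45 mm behind the grasp point.
Start: joints at [-1.304, 0.264, 1.604, -0, 1.274, -0.037], TCP at [201.92, -644.086, 238.706] pointing down, gripper open.
Joint ranges: [-2.63, 2.63], [-0.94, 2.18], [0.31, 2.57], [-1.31, 4.45], [0, 2.66], [-2.55, 2.55]. Speed limits (rad/s): [2.57, 2.57, 3.14, 3.14, 3.14, 3.14].

### API

Orientations are given as a unit quaternion [x, y, z, w].
In Python, from bench import telemetry, imaging, manip gives the robot as it stands.
- The arm moves only by the shell command python3 -m creep 'ROWS' [FORCE]. ROWS is JSON, a list of rows, each a list of 7 numbers: the shift along the world's x, y, z in mm, then the turn, a rotation vector about the world's x, y, z in rad, then the opening, from -1 (shut) to 1 (fully open). In form: [[x, y, z, rx, ry, rz, fingers], ...]. A call has exactly 8 rows; each row is the pose to reach, as a shift and turn from the pose commanded when the call began; what a row does not reach only later rows make up. A row lasts 1/12 s, in which the tool goes at most 41.7 mm and 7.16 degrees, less where a joint would pass 70% of its speed; a pose out of reach is approached as far as the arm can. A call with a gripper value outside its range is refused whole. The fingers move at their own pace and stop on an object; FORCE is the grip in N (left out, the last holds). Time passes only in rows, so rows that repeat a pose let the fingers close, or fill a call up. It gives the time, the measured TCP pose, the force, the opening and the grip force at its end, in the units of the state.
- telemetry.read_state(): the state, without advancing time (a new reading comes with each control period).
- imaging.get_image(name): name is "side" or "top"; returns a dict with "color" (420x560x3 uint8, red, green, blue), "intrinsics" (3x3 intrinsics, pixels), "origin" and "attitude" of the camera in the world. Camera axes: x right, y up, looking along -z (the intrinsics and any distortion apply to the point x, -y, -z); pixel columns grow to the right and rows downward; lengths in mm; the calibration is good to about 2 mm. A picture is of the moment at which its call begins. There is no depth.
- manip.hand_in(): hands the job in; it is judged then, once.
The state is a dict: "t": time; "joints": joint angles; "dq": joint speeds; "effort": joint torques, N m; "position": TCP position; "orientation": TCP orientation; "wrist_force": force on the tool from outside, world axes, zero at the start; "torque": the same for the moment, N m; "opening": opening from 0.0 (shut) to 1.0 (fully open); "grasp_force": force on a finger pad.
Only numpy, scipy, OpenCV 4.12 (cv2) and the standard library are available. Lean on these libraries where they do the work, as an engineer would, in place of code of your own. Each camera call takes 0.05 s, during which the arm holds its last target. There are 200 camera calls.

## Working session

There is one attempt and no reset: what is moved stays moved. The work goes in short steps, Python scripts to look and compute and a shell command to move; the robot and the scene stay as the last step left them, time stands still between calls to the robot, and variables do not carry over. Pictures are saved under pics/ and viewed, at most 10 in all, crops included, and the job is handed in when it is done.

```bash
ls; mkdir -p pics; python3 - <<'E'
from bench import telemetry, imaging, manip
import cv2
s=telemetry.read_state();print(s,manip.grip_depth)
for n in("side","top"):
    im=imaging.get_image(n);cv2.imwrite(f"pics/{n}0.png",im["color"][:,:,::-1]);print(n,im["intrinsics"],im["origin"],im["attitude"],im.keys())
E
```

```text
pics
{'t': 0.0, 'joints': array([-1.30392562e+00,  2.64751876e-01,  1.60532557e+00, -3.07146503e-05,
        1.27371471e+00, -3.68739960e-02]), 'dq': array([ 4.39532801e-04,  1.85130285e-04, -8.57991311e-04,  4.45068539e-04,
        2.78151921e-04,  1.73022207e-06]), 'effort': array([-1.26761224e-03, -5.02120328e+01, -3.56876850e+01,  7.27252266e-02,
        2.93235853e-02, -1.70892299e-04]), 'position': array([ 201.71152924, -643.42800455,  237.41502565]), 'orientation': array([ 9.88488264e-01,  1.51293563e-01, -1.40773793e-04, -1.09080377e-03]), 'wrist_force': array([-0.00297236, -0.38749265,  0.20717143]), 'torque': array([-0.0323226 , -0.03316708,  0.04610767]), 'grasp_force': 0.0, 'opening': 1.0036873052607362} 18.700000000000003
side [[455.88351599   0.         276.95867129]
 [  0.         455.88351599 205.60089428]
 [  0.           0.           1.        ]] [511.45220529 735.53861824 665.64981186] [-0.01297259  0.43587206  0.89929117 -0.03350602] dict_keys(['color', 'intrinsics', 'origin', 'attitude'])
top [[453.69450306   0.         271.94328044]
 [  0.         453.69450306 203.05513936]
 [  0.           0.           1.        ]] [ 377.23448118  -84.27750861 1153.15279789] [ 0.04852324 -0.05996182 -0.69964656  0.71031315] dict_keys(['color', 'intrinsics', 'origin', 'attitude'])
```

View pics/top0.png

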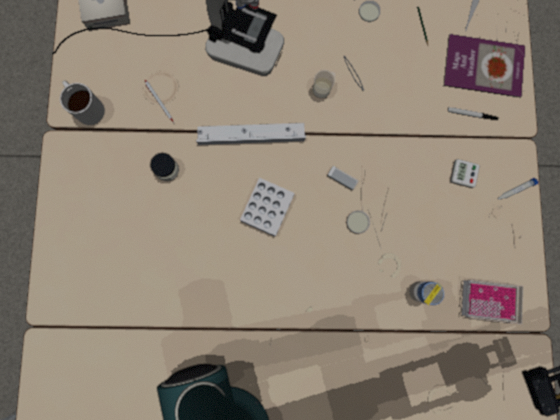

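View pics/side0.png

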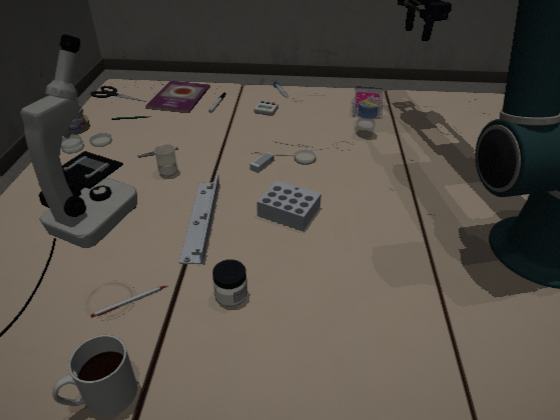

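```bash
cat > h.py <<'E'
import numpy as np,cv2
from scipy.spatial.transform import Rotation as R
from bench import telemetry, imaging, manip
def cast(im,px,z):
    px=np.atleast_2d(px).astype(float);K=im["intrinsics"]
    d=np.c_[(px[:,0]-K[0,2])/K[0,0],-(px[:,1]-K[1,2])/K[1,1],-np.ones(len(px))]
    w=R.from_quat(im["attitude"]).apply(d);o=np.array(im["origin"])
    return (o+w*((z-o[2])/w[:,2])[:,None])[:,:2]
def proj(im,P):
    c=R.from_quat(im["attitude"]).inv().apply(np.atleast_2d(P)-im["origin"]);K=im["intrinsics"]
    return np.c_[K[0,0]*c[:,0]/-c[:,2]+K[0,2],K[1,1]*-c[:,1]/-c[:,2]+K[1,2]]
def grey(im):
    hsv=cv2.cvtColor(im["color"],cv2.COLOR_RGB2HSV)
    return hsv
E
python3 - <<'E'
from h import *
im=imaging.get_image("top");hsv=grey(im)
c=im["color"][110:260,140:390];cv2.imwrite("pics/crop1.png",cv2.resize(c,None,fx=3.2,fy=3.2,interpolation=cv2.INTER_CUBIC)[:,:,::-1])
for p in [(268,200),(250,210),(230,134),(230,141),(200,180),(300,230),(342,178),(358,222),(358,214)]:print(p,hsv[p[1],p[0]])
m=((hsv[:,:,1]<45)&(hsv[:,:,2]>60)).astype(np.uint8)
m[:110]=0;m[260:]=0;m[:,:140]=0;m[:,390:]=0
for k in cv2.findContours(m,cv2.RETR_EXTERNAL,cv2.CHAIN_APPROX_NONE)[0]:
    if cv2.contourArea(k)>80:
        r=cv2.minAreaRect(k);print(cv2.contourArea(k),r,cv2.boxPoints(r).round(1).tolist())
E
```

```text
(268, 200) [110  14 106]
(250, 210) [135   3 168]
(230, 134) [113   6 170]
(230, 141) [110  10  77]
(200, 180) [ 17  48 166]
(300, 230) [ 19  50 164]
(342, 178) [108  10 133]
(358, 222) [ 28  25 152]
(358, 214) [ 30  23 153]
440.0 ((358.0, 221.0), (24.0, 24.0), 0.0) [[346.0, 233.0], [346.0, 209.0], [370.0, 209.0], [370.0, 233.0]]
1915.5 ((266.7680358886719, 206.39691162109375), (40.918453216552734, 49.44736099243164), 23.96249008178711) [[238.0, 220.6999969482422], [258.1000061035156, 175.5], [295.5, 192.10000610351562], [275.3999938964844, 237.3000030517578]]
368.0 ((342.66912841796875, 177.57159423828125), (31.246444702148438, 13.072493553161621), 30.068584442138672) [[325.8999938964844, 175.39999389648438], [332.3999938964844, 164.10000610351562], [359.5, 179.6999969482422], [352.8999938964844, 191.10000610351562]]
109.5 ((169.8688507080078, 173.442626953125), (12.547614097595215, 24.327007293701172), 50.19443130493164) [[156.5, 176.39999389648438], [175.1999969482422, 160.8000030517578], [183.1999969482422, 170.5], [164.5, 186.0]]
1787.5 ((250.3153533935547, 133.19943237304688), (20.254255294799805, 111.07170867919922), 87.79740142822266) [[194.39999389648438, 125.19999694824219], [305.3999938964844, 120.9000015258789], [306.20001220703125, 141.1999969482422], [195.1999969482422, 145.5]]
```

View pics/crop1.png

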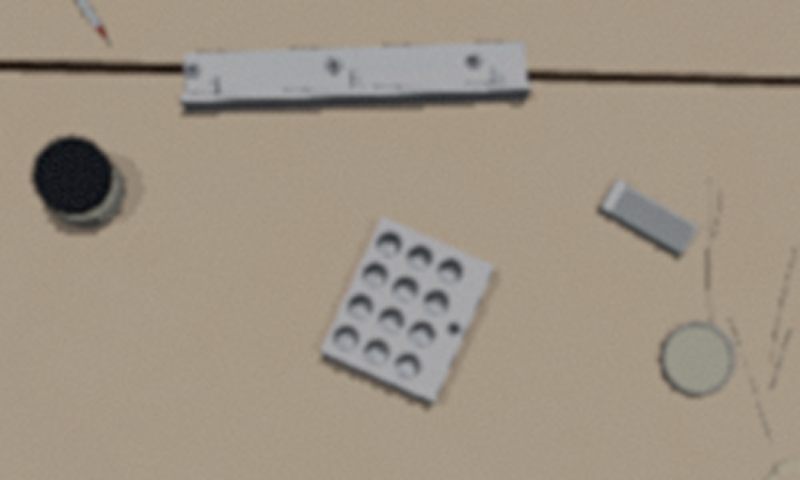

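```bash
cat >> h.py <<'E'
def block(im,thr=132):
    """block pose from bright top face at z=42 (top camera); picks yaw nearest via back-hole logic"""
    hsv=grey(im);m=((hsv[:,:,1]<35)&(hsv[:,:,2]>thr)).astype(np.uint8)
    m[:148]=0;m[270:]=0;m[:,:190]=0;m[:,322:]=0
    m=cv2.morphologyEx(m,cv2.MORPH_OPEN,np.ones((3,3),np.uint8))
    k=max(cv2.findContours(m,cv2.RETR_EXTERNAL,cv2.CHAIN_APPROX_NONE)[0],key=cv2.contourArea)
    P=cast(im,k[:,0,:],42).astype(np.float32)
    (c,s,a)=cv2.minAreaRect(P)
    return np.array(c),s,a,P
def fence(im):
    g=im["color"].mean(2);pt=[]
    for x in range(203,301,4):
        col=g[128:152,x]; d=np.diff(cv2.GaussianBlur(col.reshape(-1,1),(1,3),0).ravel())
        i=np.argmin(d[:14]);pt.append((x,128+i+.5))
    return np.array(pt)
E
python3 - <<'E'
from h import *
im=imaging.get_image("top")
for t in(120,132,145):
    print(t,[np.round(v,1) for v in block(im,t)[:3]])
p=fence(im);print(p[:,1]);F=cast(im,p,34)
vx,vy,x0,y0=cv2.fitLine(F.astype(np.float32),cv2.DIST_HUBER,0,.1,.1).ravel();print("fence line",vx,vy,x0,y0,"residual",np.round((F[:,0]-x0)*vy-(F[:,1]-y0)*vx,1))
print("fence ends",cast(im,[(196,140),(305,136)],34))
print("hole",cast(im,[140+453/3.2,110+328/3.2],42))
print("jar",cast(im,[(163.5,165)],66),"box",cast(im,[(342.7,177.6)],21),"petri",cast(im,[(358,222)],15))
S=imaging.get_image("side")
for q in block(im)[0:1]: print("side proj of block centre top",proj(S,[*q,42]))
E
```

```text
120 [array([542.4, -89.2]), array([ 99.1, 119. ]), np.float64(66.9)]
132 [array([543.1, -89.6]), array([ 99. , 117.4]), np.float64(66.7)]
145 [array([543.3, -89.6]), array([ 98.9, 117. ]), np.float64(66.7)]
[141.5 141.5 140.5 140.5 140.5 140.5 140.5 140.5 140.5 139.5 139.5 139.5
 139.5 139.5 139.5 139.5 138.5 138.5 138.5 138.5 138.5 138.5 138.5 137.5
 137.5]
fence line 0.05614779 -0.99842244 713.7552 -46.50045 residual [ 0.7  1.1 -1.1 -0.8 -0.4 -0.   0.4  0.7  1.1 -1.1 -0.7 -0.4  0.   0.4
  0.8  1.1 -1.1 -0.7 -0.4  0.   0.4  0.8  1.2 -1.1 -0.7]
fence ends [[ 709.7215921    94.18595163]
 [ 725.57702188 -183.40569168]]
hole [[ 526.15269709 -125.21366669]]
jar [[635.49399231 165.87229104]] box [[ 621.40636554 -281.28094917]] petri [[ 508.63852959 -319.99562731]]
side proj of block centre top [[287.45782741 195.97881519]]
```

```bash
python3 -m creep '[[22,33,0,0,0,0.11,1],[44,66,0,0,0,0.22,1],[66,99,0,0,0,0.33,1],[88,132,0,0,0,0.44,1],[110,165,0,0,0,0.55,1],[132,198,0,0,0,0.66,1],[154,231,0,0,0,0.77,1],[176,264,0,0,0,0.86,1]]'
python3 -m creep '[[20,32,0,0,0,0,1],[40,64,0,0,0,0,1],[60,96,0,0,0,0,1],[80,128,0,0,0,0,1],[100,160,0,0,0,0,1],[133,214,0,0,0,0,1],[133,214,0,0,0,0,1],[133,214,0,0,0,0,1]]'
python3 -c "
from h import *
q=telemetry.read_state()['orientation'];print(R.from_quat(q).as_matrix().round(3))"
```

```text
t: 0.92
position: [378.5, -378.3, 238.8]
orientation: [0.834, 0.552, 0.0, 0.0]
wrist_force: [0.3, -0.2, -0.3]
opening: 0.999
grasp_force: 0.0
t: 1.58
position: [512.7, -162.4, 238.7]
orientation: [0.834, 0.552, 0.001, -0.0]
wrist_force: [0.4, 0.9, 0.4]
opening: 0.999
grasp_force: 0.0
[[ 0.392  0.92   0.001]
 [ 0.92  -0.392  0.001]
 [ 0.002  0.    -1.   ]]
```

```bash
python3 -m creep '[[0,0,-35,0,0,0,1],[0,0,-70,0,0,0,1],[0,0,-105,0,0,0,1],[0,0,-140,0,0,0,1],[0,0,-170,0,0,0,1],[0,0,-200,0,0,0,1],[0,0,-217,0,0,0,1],[0,0,-226,0,0,0,1]]'
python3 - <<'E'
from h import *
im=imaging.get_image("side");c=im["color"][130:290,180:360];cv2.imwrite("pics/s1.png",cv2.resize(c,None,fx=3,fy=3)[:,:,::-1])
E
```

```text
t: 2.25
position: [508.0, -166.1, 9.5]
orientation: [0.836, 0.549, -0.002, -0.002]
wrist_force: [-1.1, -0.1, -0.0]
opening: 1.002
grasp_force: 0.0
```

View pics/s1.png

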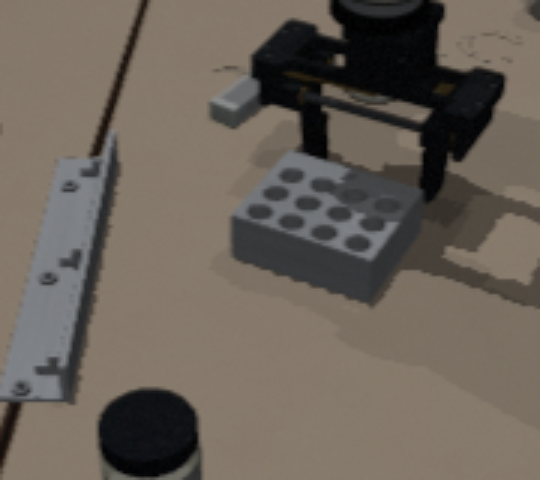

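```bash
python3 -m creep '[[2,4,0,0,0,0,1],[3,7,0,0,0,0,1],[4,11,0,0,0,0,1],[6,14,0,0,0,0,1],[7,17,0,0,0,0,1],[8,20,0,0,0,0,1],[9,22,0,0,0,0,1],[10,24,0,0,0,0,1]]'
python3 -m creep '[[-0.9,2.7,0,0,0,-0.036,1],[-1.8,5.4,0,0,0,-0.073,1],[-2.7,8.2,0,0,0,-0.109,1],[-3.4,10.9,0,0,0,-0.146,1],[-4.1,13.6,0,0,0,-0.182,1],[-4.8,16.3,0,0,0,-0.219,1],[-5.4,19.1,0,0,0,-0.255,1],[-6,21.8,0,0,0,-0.291,1]]'
python3 - <<'E'
from h import *
im=imaging.get_image("side");c=im["color"][130:290,180:360];cv2.imwrite("pics/s2.png",cv2.resize(c,None,fx=3,fy=3)[:,:,::-1])
E
```

```text
t: 2.97
position: [520.9, -142.9, 13.4]
orientation: [0.835, 0.55, -0.001, 0.001]
wrist_force: [-3.6, -6.7, 4.9]
opening: 1.0
grasp_force: 3.6
t: 3.63
position: [514.4, -121.3, 13.3]
orientation: [0.906, 0.423, -0.001, 0.001]
wrist_force: [-3.2, -5.7, 5.1]
opening: 1.0
grasp_force: 3.2
```

View pics/s2.png

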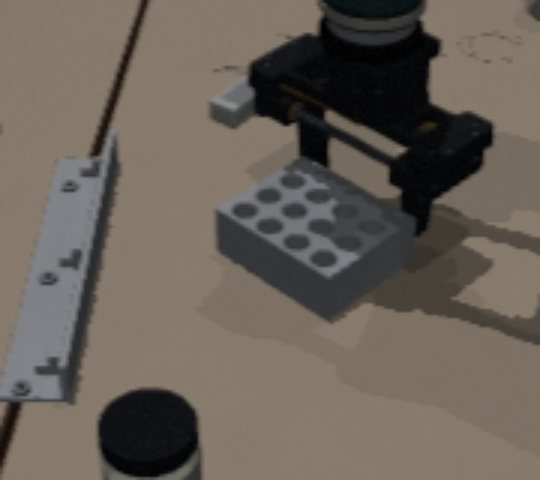

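```bash
python3 -m creep '[[-0.2,2.7,0,0,0,-0.035,1],[-0.5,5.4,0,0,0,-0.07,1],[-0.6,8.2,0,0,0,-0.105,1],[-0.7,10.9,0,0,0,-0.14,1],[-0.6,13.6,0,0,0,-0.175,1],[-0.4,16.3,0,0,0,-0.21,1],[-0.1,19,0,0,0,-0.244,1],[0.3,21.6,0,0,0,-0.279,1]]'
python3 -m creep '[[0.5,2.7,0,0,0,-0.035,1],[1.1,5.4,0,0,0,-0.07,1],[1.7,8,0,0,0,-0.105,1],[2.5,10.6,0,0,0,-0.14,1],[3.4,13.2,0,0,0,-0.175,1],[4.3,15.8,0,0,0,-0.21,1],[5.3,18.3,0,0,0,-0.244,1],[6.3,20.8,0,0,0,-0.279,1]]'
python3 -m creep '[[1.1,2.2,0,0,0,-0.032,1],[2.2,4.4,0,0,0,-0.064,1],[3.5,6.6,0,0,0,-0.097,1],[4.8,8.8,0,0,0,-0.129,1],[6.2,10.9,0,0,0,-0.161,1],[7.7,13,0,0,0,-0.193,1],[9.2,15,0,0,0,-0.226,1],[10.7,16.9,0,0,0,-0.258,1]]'
python3 - <<'E'
from h import *
im=imaging.get_image("side");c=im["color"][130:330,160:380];cv2.imwrite("pics/s3.png",cv2.resize(c,None,fx=2.8,fy=2.8)[:,:,::-1])
im=imaging.get_image("top");c=im["color"][110:260,140:390];cv2.imwrite("pics/t3.png",cv2.resize(c,None,fx=3.2,fy=3.2,interpolation=cv2.INTER_CUBIC)[:,:,::-1])
E
```

```text
t: 4.35
position: [513.6, -99.1, 12.8]
orientation: [0.956, 0.292, -0.002, -0.0]
wrist_force: [-6.2, -4.3, 5.1]
opening: 0.999
grasp_force: 3.4
t: 5.02
position: [519.1, -77.9, 12.5]
orientation: [0.988, 0.157, -0.003, -0.0]
wrist_force: [-6.1, -2.0, 4.9]
opening: 1.001
grasp_force: 3.3
t: 5.68
position: [529.4, -60.5, 12.2]
orientation: [1.0, 0.028, -0.003, -0.0]
wrist_force: [-5.6, 1.3, 5.4]
opening: 0.996
grasp_force: 3.4
```

View pics/s3.png

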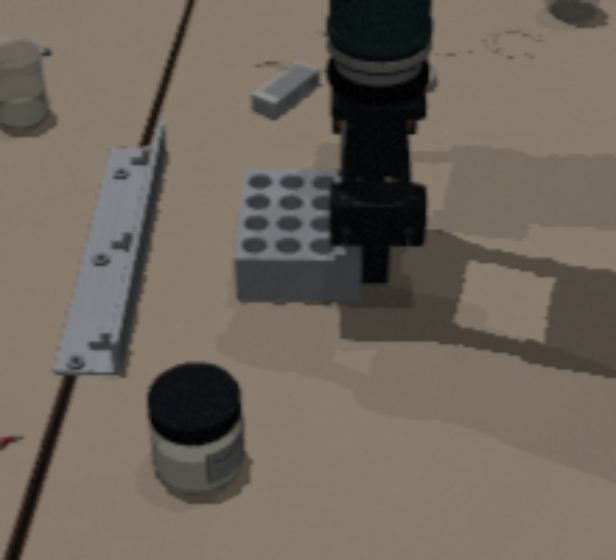

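View pics/t3.png

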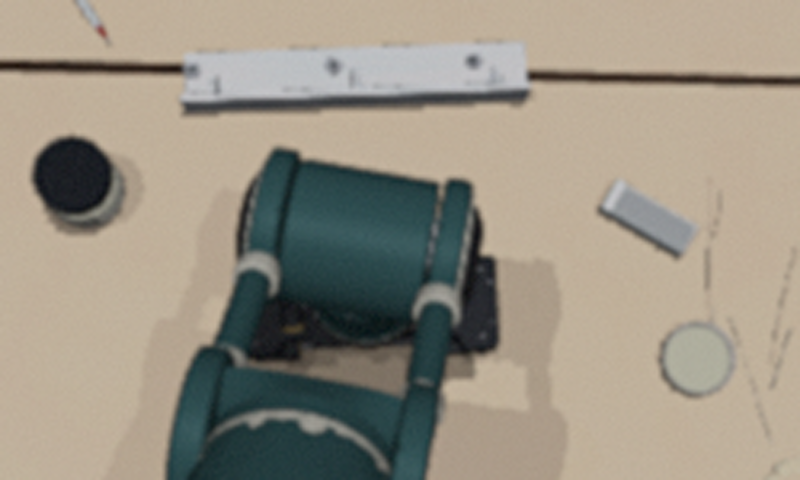

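```bash
cat >> h.py <<'E'
def edge(im,r0,r1,c0,c1,z):
    """front-face top edge in side view: steepest beige->grey step (saturation) per row, sub-pixel"""
    s=cv2.GaussianBlur(cv2.cvtColor(im["color"],cv2.COLOR_RGB2LAB)[:,:,2].astype(float),(5,3),0)
    pt=[]
    for r in range(r0,r1):
        d=-np.diff(s[r,c0:c1]);i=int(np.argmax(d));w=d[max(0,i-2):i+3].clip(0)
        pt.append((c0+.5+(np.arange(max(0,i-2),i+3)[:len(w)]*w).sum()/w.sum(),r))
    pt=np.array(pt);P=cast(im,pt,z)
    vx,vy,x,y=cv2.fitLine(P.astype(np.float32),cv2.DIST_HUBER,0,.1,.1).ravel()
    if vy<0: vx,vy=-vx,-vy
    return np.degrees(np.arctan2(-vx,vy)),x,y,P,pt
E
python3 - <<'E'
from h import *
im=imaging.get_image("side")
a,x,y,P,pt=edge(im,195,217,236,258,42);print(a,x,y);print(pt[:,0].round(1));print(P[[0,-1]])
p=proj(im,[[713.8-48.5*.056*-0-0,-46.5,34]]);print(p)
f=[(713.8-.0562*(yy+46.5),yy,34) for yy in(-180,-100,0,90)];print(proj(im,f))
print(proj(im,[[590+47.9,-57.7,42]]))
E
```

```text
3.1592603 635.28705 -48.726067
[245.8 245.8 245.7 245.7 245.6 245.4 245.3 245.2 245.1 244.9 244.8 244.7
 244.6 244.5 244.4 244.2 244.2 244.1 243.8 243.7 243.6 243.5]
[[637.62838512 -85.73728899]
 [633.17799895 -10.99466455]]
[[209.7464725  206.81149306]]
[[216.89079886 172.96008244]
 [212.77996265 192.43814061]
 [206.89796162 220.30837251]
 [200.73264476 249.52101793]]
[[244.14238572 202.54985051]]
```

```bash
python3 - <<'E'
from h import *
im=imaging.get_image("side")
im2=dict(im);c=im["color"].copy();im2["color"]=c
# fence front face bottom: grey->beige going right => mirror the sign by flipping LAB b via inverted search
s=cv2.GaussianBlur(cv2.cvtColor(c,cv2.COLOR_RGB2LAB)[:,:,2].astype(float),(5,3),0)
pt=[]
for r in range(190,250):
    pr=int(np.interp(r,[173,249],[217,201]));d=np.diff(s[r,pr-3:pr+14]);i=int(np.argmax(d));j=np.arange(max(0,i-2),min(len(d),i+3));w=d[j].clip(0)
    pt.append((pr-3+.5+(j*w).sum()/w.sum(),r))
pt=np.array(pt);P=cast(im,pt,0)
v=cv2.fitLine(P.astype(np.float32),cv2.DIST_HUBER,0,.1,.1).ravel();print(v,np.degrees(np.arctan(-v[0]/v[1])));print(pt[::6].round(1),P[::10].round(1))
t=imaging.get_image("top");g=cv2.GaussianBlur(t["color"].mean(2),(3,3),0);q=[]
for x in range(203,301,2):
    d=-np.diff(g[130:146,x]);i=int(np.argmax(d));j=np.arange(max(0,i-1),i+2);w=d[j].clip(0);q.append((x,130.5+(j*w).sum()/w.sum()))
Q=cast(t,q,34);v=cv2.fitLine(Q.astype(np.float32),cv2.DIST_HUBER,0,.1,.1).ravel();print(v,np.degrees(np.arctan(-v[0]/v[1])))
E
```

```text
[ 5.5771321e-02 -9.9844354e-01  7.1091504e+02 -4.6152489e+01] 3.19712
[[218.1 190. ]
 [216.7 196. ]
 [215.5 202. ]
 [214.4 208. ]
 [213.2 214. ]
 [211.8 220. ]
 [210.6 226. ]
 [209.7 232. ]
 [208.3 238. ]
 [207.4 244. ]] [[ 716.6 -156. ]
 [ 715.2 -115.6]
 [ 712.3  -77.6]
 [ 711.   -41.5]
 [ 708.1   -7.5]
 [ 706.7   25. ]]
[ 5.5946048e-02 -9.9843377e-01  7.1370459e+02 -4.5996243e+01] 3.2071466
```

```bash
python3 -m creep '[[3,0.2,0,0,0,0,1],[7,0.4,0,0,0,0,1],[11,0.6,0,0,0,0,1],[15,0.8,0,0,0,0,1],[19,1,0,0,0,0,1],[23,1.3,0,0,0,0,1],[27,1.5,0,0,0,0,1],[30,1.7,0,0,0,0,1]]'
python3 -m creep '[[4,0.2,0,0,0,0,1],[8,0.4,0,0,0,0,1],[12,0.6,0,0,0,0,1],[16,0.9,0,0,0,0,1],[20,1.1,0,0,0,0,1],[24,1.3,0,0,0,0,1],[27,1.5,0,0,0,0,1],[29,1.6,0,0,0,0,1]]'
python3 - <<'E'
from h import *
im=imaging.get_image("side")
a,x,y,P,pt=edge(im,197,217,219,240,42);print(a,x,y,pt[:,0].round(1))
E
```

```text
t: 6.6
position: [559.3, -58.9, 11.9]
orientation: [1.0, 0.029, -0.003, -0.0]
wrist_force: [-7.4, -0.1, 5.6]
opening: 1.001
grasp_force: 3.8
t: 7.27
position: [588.3, -57.3, 11.9]
orientation: [1.0, 0.029, -0.003, -0.0]
wrist_force: [-8.5, -0.4, 5.7]
opening: 1.003
grasp_force: 3.9
8.796243 689.99316 -43.13058 [220.5 220.4 220.2 220.1 220.  219.9 219.8 219.9 219.8 219.7 219.6 219.5
 219.5 219.5 219.5 219.6 220.2 222.5 227.  227.2]
```

```bash
python3 -m creep '[[2,0.1,0,0,0,0,1],[4,0.2,0,0,0,0,1],[6,0.3,0,0,0,0,1],[8,0.4,0,0,0,0,1],[10,0.5,0,0,0,0,1],[12,0.6,0,0,0,0,1],[13,0.7,0,0,0,0,1],[14,0.8,0,0,0,0,1]]'
python3 -m creep '[[0.5,0,0,0,0,0,1],[1,0.1,0,0,0,0,1],[1.5,0.1,0,0,0,0,1],[2,0.1,0,0,0,0,1],[2.5,0.1,0,0,0,0,1],[3,0.2,0,0,0,0,1],[3.5,0.2,0,0,0,0,1],[4,0.2,0,0,0,0,1]]'
python3 - <<'E'
from h import *
im=imaging.get_image("side")
a,x,y,P,pt=edge(im,195,214,206,234,42);print(a,x,y,pt[:,0].round(1))
c=im["color"][150:270,170:320];cv2.imwrite("pics/s4.png",cv2.resize(c,None,fx=4,fy=4,interpolation=cv2.INTER_CUBIC)[:,:,::-1])
E
```

```text
t: 7.98
position: [602.0, -56.6, 11.9]
orientation: [1.0, 0.029, -0.003, -0.0]
wrist_force: [-7.4, -0.6, 5.0]
opening: 0.998
grasp_force: 3.9
t: 8.65
position: [605.8, -56.3, 11.8]
orientation: [1.0, 0.029, -0.004, -0.0]
wrist_force: [-8.2, -1.0, 3.8]
opening: 1.0
grasp_force: 3.8
35.496212 680.24164 -49.13595 [222.2 220.8 221.  221.3 221.2 221.3 221.3 220.9 220.5 221.1 210.9 219.5
 219.4 231.9 231.8 231.5 231.1 231.4 207.3]
```

View pics/s4.png

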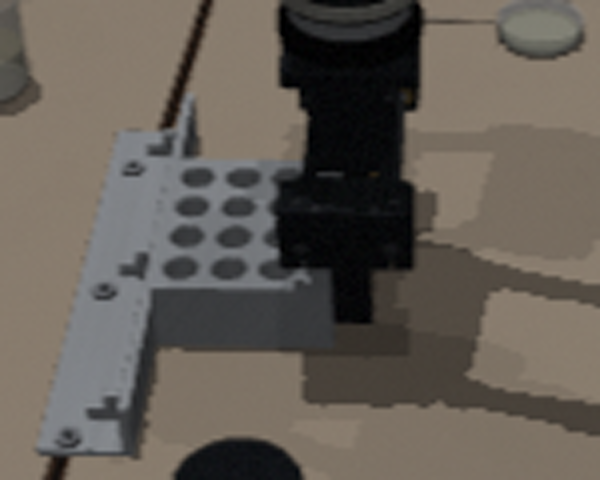

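```bash
python3 -m creep '[[0.4,0,0,0,0,0,1],[0.8,0,0,0,0,0,1],[1.2,0,0,0,0,0,1],[1.6,0,0,0,0,0,1],[2,0.1,0,0,0,0,1],[2.2,0.1,0,0,0,0,1],[2.4,0.1,0,0,0,0,1],[2.4,0.1,0,0,0,0,1]]'
```

```text
t: 9.37
position: [606.0, -56.3, 11.9]
orientation: [1.0, 0.029, -0.006, -0.0]
wrist_force: [-13.6, -1.7, 11.5]
opening: 0.996
grasp_force: 7.0
```

```bash
python3 -m creep '[[0.4,0,0,0,0,0,1],[0.8,0,0,0,0,0,1],[1.2,0,0,0,0,0,1],[1.6,0,0,0,0,0,1],[2,0.1,0,0,0,0,1],[2.5,0.1,0,0,0,0,1],[2.5,0.1,0,0,0,0,1],[2.5,0.1,0,0,0,0,1]]'
python3 - <<'E'
from h import *
s=telemetry.read_state();print(s["torque"],s["wrist_force"],s["position"],2*np.degrees(np.arctan2(s["orientation"][1],s["orientation"][0])))
E
```

```text
t: 10.03
position: [606.0, -56.3, 11.8]
orientation: [1.0, 0.029, -0.008, -0.001]
wrist_force: [-20.9, -1.3, 16.5]
opening: 1.002
grasp_force: 10.6
[-0.09703179  2.85191308  0.11223724] [-20.94622569  -1.2775514   16.51515341] [605.98163759 -56.27242278  11.82824462] 3.313120163128919
```

```bash
python3 -m creep '[[-4,0,0,0,0,0,1],[-8,0,0,0,0,0,1],[-14,-1,0,0,0,0,1],[-22,-1,0,0,0,0,1],[-32,-2,0,0,0,0,1],[-42,-2,0,0,0,0,1],[-52,-3,0,0,0,0,1],[-60,-3,0,0,0,0,1]]'
python3 -m creep '[[0,0,30,0,0,0,1],[0,0,70,0,0,0,1],[0,0,110,0,0,0,1],[0,-20,140,0,0,0,1],[0,-60,150,0,0,0,1],[0,-100,150,0,0,0,1],[0,-140,150,0,0,0,1],[0,-180,150,0,0,0,1]]'
python3 -m creep '[[0,-30,0,0,0,0,1],[0,-65,0,0,0,0,1],[0,-100,0,0,0,0,1],[0,-135,0,0,0,0,1],[0,-170,0,0,0,0,1],[0,-200,0,0,0,0,1],[0,-200,0,0,0,0,1],[0,-200,0,0,0,0,1]]'
python3 - <<'E'
from h import *
im=imaging.get_image("top");A=im["color"][100:230,150:350];S=imaging.get_image("side");B=S["color"][150:280,170:330]
f=lambda c:cv2.resize(c,None,fx=3.5,fy=3.5,interpolation=cv2.INTER_CUBIC)[:,:,::-1]
cv2.imwrite("pics/t5.png",f(A));cv2.imwrite("pics/s5.png",f(B))
E
```

```text
t: 10.7
position: [552.5, -59.5, 12.5]
orientation: [1.0, 0.028, -0.0, -0.0]
wrist_force: [-0.0, -0.3, -0.3]
opening: 1.001
grasp_force: 0.0
t: 11.37
position: [553.7, -241.0, 163.7]
orientation: [1.0, 0.029, 0.001, 0.0]
wrist_force: [0.1, -0.0, 0.2]
opening: 1.003
grasp_force: 0.0
t: 12.03
position: [553.1, -440.9, 162.2]
orientation: [1.0, 0.027, -0.0, -0.0]
wrist_force: [-0.8, 0.6, -1.1]
opening: 1.0
grasp_force: 0.0
```

View pics/t5.png

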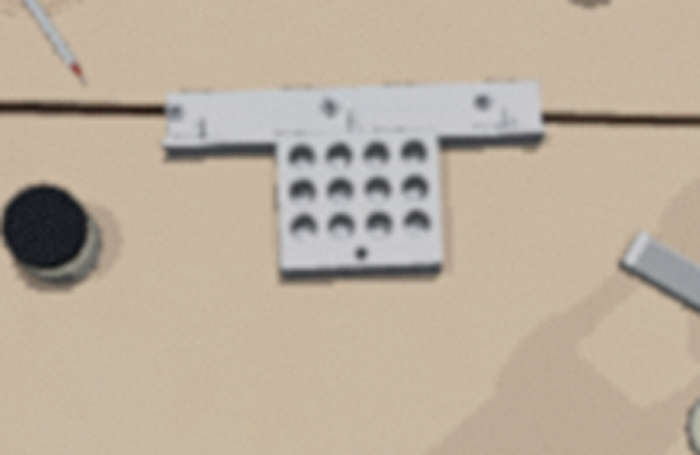

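View pics/s5.png

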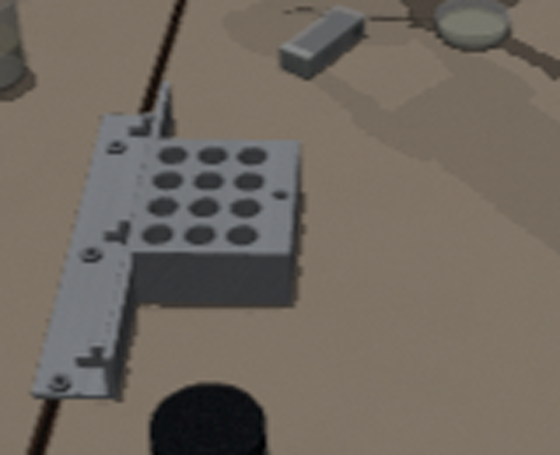

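```bash
python3 - <<'E'
from h import *
t=imaging.get_image("top");g=cv2.GaussianBlur(t["color"].mean(2),(3,3),0)
def line(cols,r0,r1,z):
    q=[]
    for x in cols:
        d=-np.diff(g[r0:r1,x]);i=int(np.argmax(d));j=np.arange(max(0,i-1),i+2);w=d[j].clip(0);q.append((x,r0+.5+(j*w).sum()/w.sum()))
    v=cv2.fitLine(cast(t,q,z).astype(np.float32),cv2.DIST_HUBER,0,.1,.1).ravel();return v,np.degrees(np.arctan(-v[0]/v[1]))
print("fence",line([*range(203,227),*range(280,301)],128,146,34));print("back",line(range(234,273),168,184,42))
s=imaging.get_image("side");L=cv2.GaussianBlur(cv2.cvtColor(s["color"],cv2.COLOR_RGB2LAB)[:,:,2].astype(float),(5,3),0);p=[]
for r in range(194,218):
    d=np.diff(L[r,247:266]);i=int(np.argmax(d));j=np.arange(max(0,i-2),min(len(d),i+3));w=d[j].clip(0);p.append((247.5+(j*w).sum()/w.sum(),r))
p=np.array(p);v=cv2.fitLine(cast(s,p,42).astype(np.float32),cv2.DIST_HUBER,0,.1,.1).ravel();print("side back",v,np.degrees(np.arctan(-v[0]/v[1])),p[::4,0].round(1))
E
```

```text
fence (array([ 5.3452473e-02, -9.9857038e-01,  7.1379590e+02, -4.7272778e+01],
      dtype=float32), np.float32(3.0640612))
back (array([ 5.3292722e-02, -9.9857891e-01,  6.1778131e+02, -5.6562416e+01],
      dtype=float32), np.float32(3.0548952))
side back [ 9.0405315e-02 -9.9590504e-01  6.1361230e+02 -6.1146385e+01] 5.1869254 [255.3 255.3 255.3 255.6 255.3 254.7]
```

```bash
python3 -c "
from bench import manip
print(manip.hand_in())"
```

```text
the job is handed in; nothing more can be done
None
```

The block was squared about 77 mm clear of the fence and then pushed flush: the last top view shows its back edge within about 0.01° of the fence line and about 96 mm from the face. The arm is backed off, the jar, slide box and dish look untouched, and the job was handed in after about 12 s, with no verdict returned.

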